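# Set the screwdriver in the sloping V rest

## Task

Take the screwdriver that lies in front of you (the longer one, nearest the robot, not the short one out by the C-clamp at the right edge) and set it in the sloping steel V rest, ready to be taken again at the slant: blade down the slope, shaft in the low V, end of the handle in the high V, tip touching the toe plate or within about 2 cm of it. Let go and leave it lying there at rest.

Things in the scene. Friction and masses are not known exactly. Their poses are not given: they have to be found in the camera images.
- driver_grip (a point): The screwdriver nearest the robot, 214 mm long, lying flat: round handle 26 mm thick, 95 mm long; thin shaft 6 mm thick. This point is mid-thickness of the handle (13 mm above the table at first), 30 mm behind its front end, 65 mm before its rear end: a place to grip across that stays clear of the rest. +y runs toward the handle's rear end, z is up at the start.
- driver_tip (a point): The tip of the screwdriver's blade, on the shaft's axis (3 mm above the table at the start).
- driver_butt (a point): The centre of the rear end of the screwdriver's handle, 205 mm from the tip.
- rest: Steel V rest, fixed; base 230x74x8 mm, origin on the table, +x toward its high end. Rises 22 deg to +x. Two 90-deg V heads, 48 mm wide at the mouth, 14 mm long: the low one (x -67 mm, V bottom 36 mm above the table) takes the shaft, the high one (x +87 mm, bottom 91 mm) the handle's last part; free for fingers between. Toe plate at about x -102 mm, 44 mm wide, up to 42 mm high.
- rest_tip (a point): Point above the rest's low end where the blade's tip belongs, 8 mm before the toe plate, when the screwdriver lies well in both Vs.
- rest_butt (a point): Point just beyond the rest's high V where the centre of the handle's rear end belongs when the screwdriver lies well in both Vs; 205 mm from rest_tip.
Mind the look-alikes: they are no part of the job. What is shaped like the part that bears driver_grip but red is not meant.

How it is judged (in metres and radians):
At the end, for the whole second after the job is handed in: The screwdriver lies released and still in the rest, blade down the slope: the tip of its blade within 20 mm of rest_tip and the rear end of its handle within 20 mm of rest_butt (distance between driver_tip and rest_tip below 0.02 m and distance between driver_butt and rest_butt below 0.02 m and linear speed of driver below 0.02 m/s); the robot touches nothing.
It also fails if it takes over 35 s, if anything falls off the work surface, if the arm or the gripper's body presses on something with over 40 N, if the wrist force passes 120 N, or if a joint passes its speed limit or range.

## Robot

A 6-joint arm with a two-finger parallel gripper is mounted at the origin on a cart in front of the work surface, level with it; the furniture and walls round the work are solid. World frame = base frame: x ahead of the robot, y to its left, z up, the work surface at z = 0. Lengths are in mm, angles in rad, forces in N, time in s.
With the tool pointing down it reaches from about 275 to 725 mm from the base axis. Payload 5.6 kg.
Tool frame: the origin (TCP) lies on the centre line of the jaws, within the pads' length; the fingertips stand 19 mm ahead of it and the grasp point (between the pads) is the TCP; z points along the fingers, y is the line along which they close (so a half turn about z gives the same grasp; the last joint's range is limited). The gripper opens to 85 mm and grips with 20 to 120 N. Pads are 22 mm wide; open, the fingers measure 114 mm over their backs; the gripper's body (76 mm by 85 mm) begins 54 mm behind the grasp point. The pads swing forward as they close: fully open they stand 13 mm farther back than shut.
Start: joints at [-0.85, 0.255, 0.108, 0, -1.424, -0.285], TCP at [232.193, -498.578, 250.283] pointing down, gripper open.
Joint ranges: [-2.95, 2.95], [-1.21, 1.97], [-1.09, 1.5], [-2.87, 1.71], [-2.94, -0.07], [-3.05, 3.05]. Speed limits (rad/s): [2.57, 2.57, 3.14, 3.14, 3.14, 3.14].

## Interface

Orientations are given as a rotation vector (axis times angle).
In Python, from plant import * gives the robot as it stands. The module is installed in compiled form; this text tells all that it offers.
- The arm moves only by the shell command python3 -m inch 'ROWS' [FORCE]. ROWS is JSON, a list of rows, each an object of numbers: "x", "y", "z": the shift along the tool's x, y, z in units of 400 mm (1.0 is 400 mm); "spin": the turn about the tool's z in units of 90 degrees (1.0 is 90 degrees); "claw": the opening, from -1 (shut) to 1 (fully open), so that 0 is half open. A call has 1 to 8 rows; each row shifts and turns the commanded pose from where the row before left it, along the tool's axes as they then stand; what a row does not reach is not made up. A row lasts 1/10 s, in which the tool goes at most 50 mm and 8.59 degrees, less where a joint would pass 70% of its speed; a pose out of reach is approached as far as the arm can. A call with a number of a shift or a turn outside -1 to 1 is refused whole. A call with a gripper value outside its range is refused whole. The fingers move at their own pace and stop on an object; FORCE is the grip in N (left out, the last holds). Time passes only in rows, so rows that do not move let the fingers close. It gives the time, the measured TCP pose, the force, the opening and the grip force at its end, in the units of the state.
- get_obs(): the state, without advancing time (a new reading comes with each control period).
- snapshot(name): name is "side" or "top"; returns (picture, depth): 400x640x3 uint8, red, green, blue; 400x640 float32, mm along the optical axis (not along the pixel's ray), 0 where there is no reading.
- camera_params(name): a dict with "camera_matrix" (3x3 intrinsics, pixels), "R" (3x3) and "t" (3): a world point X has camera coordinates R X + t. Camera axes: x right, y down, z forward; pixel columns grow to the right and rows downward; lengths in mm; the calibration is good to about 2 mm. A picture is of the moment at which its call begins. camera_params takes no time and is no camera call.
- job_done(): hands the job in; it is judged then, once.
The state is a dict: "time_s": time; "joint_pos": joint angles; "joint_vel": joint speeds; "joint_torque": joint torques, N m; "tool_pos": TCP position; "eef_rot": TCP orientation; "wrist_force": force on the tool from outside, world axes, zero at the start; "ft_torque": the same for the moment, N m; "grip_width": finger opening in mm; "finger_force": force on a finger pad.
Only numpy, scipy, OpenCV 4.12 (cv2) and the standard library are available. Lean on these libraries where they do the work, as an engineer would, in place of code of your own. Each camera call takes 0.05 s, during which the arm holds its last target. There are 200 camera calls.

## Working session

There is one attempt and no reset: what is moved stays moved. The work goes in short steps, Python scripts to look and compute and a shell command to move; the robot and the scene stay as the last step left them, time stands still between calls to the robot, and variables do not carry over. Pictures are saved under pics/ and viewed, at most 10 in all, crops included, and the job is handed in when it is done.

```bash
mkdir -p pics
cat > h.py <<'E'
from plant import *
import numpy as np, cv2
from scipy.spatial.transform import Rotation as Ro
def shot(n):
    p,d=snapshot(n); np.savez(f'{n}.npz',p=p,d=d); return p,d
def px(n,u,v,z=None,d=None):
    c=camera_params(n);K,R,t=[np.array(c[k]) for k in("camera_matrix","R","t")]
    r=np.linalg.inv(K)@[u,v,1]
    if z is None: return R.T@(r*d-t)
    o=-R.T@t; w=R.T@r; return o+w*(z-o[2])/w[2]
def proj(n,X):
    c=camera_params(n);K,R,t=[np.array(c[k]) for k in("camera_matrix","R","t")]
    q=K@(R@np.array(X)+t); return q[:2]/q[2]
E
python3 - <<'E'
from h import *
for n in("top","side"):
    p,d=shot(n); cv2.imwrite(f'pics/{n}0.png',p[...,::-1])
    c=camera_params(n); print(n,-np.array(c["R"]).T@c["t"],np.array(c["R"]).round(2).tolist())
o=get_obs();print(o)
E
```

```text
top [ 224.53385624 -185.89267145 1523.41439036] [[-0.02, -1.0, -0.0], [-0.98, 0.02, -0.18], [0.18, 0.0, -0.98]]
side [  178.96301656 -1263.86402974   553.20403169] [[0.96, -0.29, 0.02], [-0.09, -0.36, -0.93], [0.27, 0.89, -0.37]]
{'time_s': 0.1, 'joint_pos': array([-8.50384204e-01,  2.55682583e-01,  1.07121759e-01, -3.75415517e-04,
       -1.42390972e+00, -2.84598531e-01]), 'joint_vel': array([-7.28669444e-04,  6.40257243e-05,  2.60754762e-03,  9.01652255e-04,
       -5.79663728e-04,  3.17072751e-04]), 'joint_torque': array([-4.30300541e-03, -3.87601519e+01,  2.38473523e+01,  5.37789613e+00,
       -3.75932024e-03,  1.81558585e-05]), 'tool_pos': array([ 232.04136646, -498.1996242 ,  249.4912895 ]), 'eef_rot': array([ 6.78980658e-01, -3.06684879e+00, -2.58527555e-03]), 'wrist_force': array([ 0.2903205 , -0.65883428,  0.42281433]), 'ft_torque': array([ 0.02929469, -0.00324162,  0.01535977]), 'finger_force': 0.0, 'grip_width': 85.18125142432845}
```

View pics/top0.png

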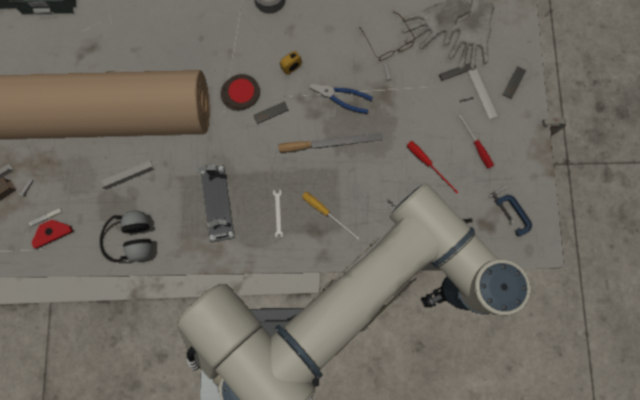

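View pics/side0.png

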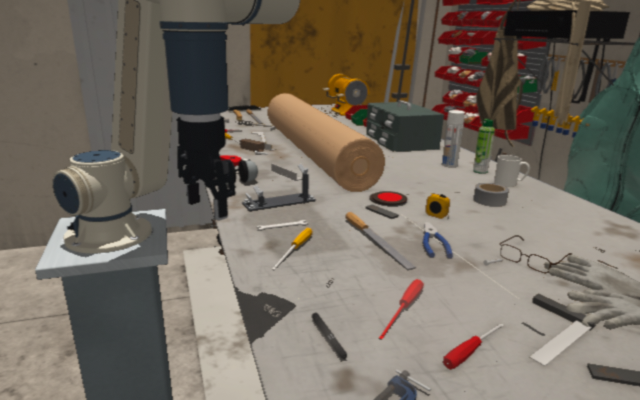

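Run:
```python
from h import *
p=np.load('top.npz')['p']; q=np.load('side.npz')['p']
a=cv2.resize(p[155:255,190:370],None,fx=4.4,fy=4.4,interpolation=cv2.INTER_CUBIC)
cv2.imwrite('pics/c1.png',a[...,::-1])
b=cv2.resize(q[150:280,225:325],None,fx=4.6,fy=4.6,interpolation=cv2.INTER_CUBIC)
cv2.imwrite('pics/c2.png',b[...,::-1])
for a,b in(((304,194),(358,239)),((409,143),(457,192)),((490,166),(460,115))):
    A,B=px('top',*a,13),px('top',*b,3);print(A,B,np.linalg.norm(A-B))
```

```text
[ 527.74238064 -146.08213895   13.        ] [ 388.51823556 -306.70911201    3.        ] 212.801285352424
[ 682.99287782 -473.68068455   13.        ] [ 527.38296962 -614.50348833    3.        ] 210.1083187211002
[ 604.94322583 -718.51345543   13.        ] [ 774.70661689 -640.93896808    3.        ] 186.91551576072763
```

View pics/c1.png

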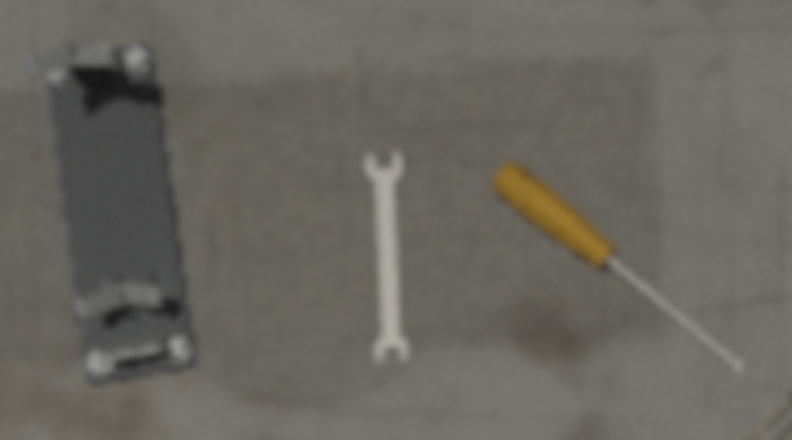

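View pics/c2.png

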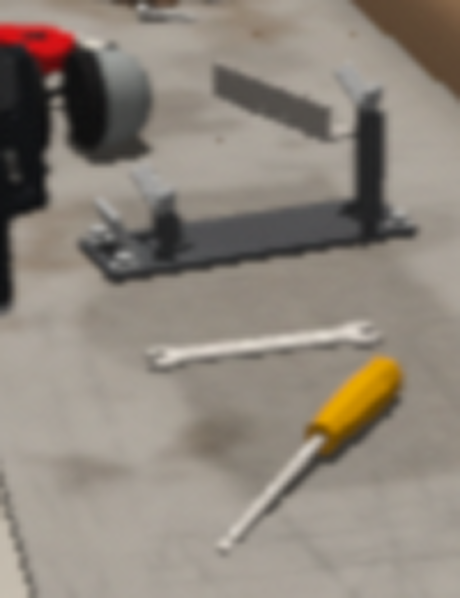

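The choice is the yellow driver: handle at top (316,204), tip (358,239), measured 213 mm and nearest the robot. The look-alikes are the red long driver (430,165), the red short one (478,140) by the clamp (515,212), and the orange-handled file (295,147). The close crop confirms a yellow handle with a thin shaft. In the rest, the high V is at the far end (212,168) and the toe plate is near the robot at (222,237).

```bash
cat >> h.py <<'E'
def cloud(n,u0,u1,v0,v1,d):
    v,u=np.mgrid[v0:v1,u0:u1]; D=d[v0:v1,u0:u1]
    c=camera_params(n);K,R,t=[np.array(c[k]) for k in("camera_matrix","R","t")]
    r=np.stack([u,v,np.ones_like(u)],-1)@np.linalg.inv(K).T*D[...,None]
    return (r-t)@R
def plan(xyz,axis):  # spin (deg) so tool y is across axis, and shifts in final tool axes
    o=get_obs(); M=Ro.from_rotvec(o['eef_rot']).as_matrix(); ty=M[:,1]
    n=np.array([-axis[1],axis[0],0]);n/=np.linalg.norm(n)
    best=[]
    for s in(n,-n):
        a=np.arctan2(M[:,0]@s,M[:,1]@s); ang=-np.degrees(a)
        best.append(ang)
    for ang in best:
        N=M@Ro.from_rotvec([0,0,np.radians(ang)]).as_matrix()
        print('spin units',ang/90,'tool y',N[:,1].round(3),'shift units',(N.T@(np.array(xyz)-o['tool_pos'])/400).round(4))
    print('q',o['joint_pos'].round(2),'tcp',o['tool_pos'].round(1),'w',round(o['grip_width'],1),'tilt',M[:,2].round(3))
E
python3 - <<'E'
from h import *
d=np.load('top.npz')['d'];p=np.load('top.npz')['p'].astype(int)
C=cloud('top',195,240,155,250,d)
Z=C[...,2]; m=(Z>5)&(Z<13)&(p[155:250,195:240].sum(-1)<330)
r=cv2.minAreaRect(C[m][:,:2].astype(np.float32)); print('base rect',r,m.sum())
m=Z>5; r2=cv2.minAreaRect(C[m][:,:2].astype(np.float32)); print('all>5',r2, 'zmax',Z.max())
for lo,hi in((20,65),(75,125)):
    q=C[(Z>lo)&(Z<hi)]; print(lo,len(q),q.mean(0).round(1),q.min(0).round(1),q.max(0).round(1))
# bolts
f=lambda u,v:px('top',190+u/4.4,155+v/4.4,10)
B=[f(57,73),f(135,57),f(100,362),f(180,348)]; c=np.mean(B,0); ax=(B[0]+B[1]-B[2]-B[3]);print('bolt c',c,np.degrees(np.arctan2(ax[1],ax[0])),np.linalg.norm(ax)/2)
y=(p[...,0]>150)&(p[...,2]<80)&(p[...,0]-p[...,2]>80); y[:,:295]=0;y[:,345:]=0;y[:185]=0;y[230:]=0
v,u=np.nonzero(y); H=np.array([px('top',a,b,13) for a,b in zip(u,v)])
print('handle',cv2.minAreaRect(H[:,:2].astype(np.float32)),len(H),H.mean(0))
tip=px('top',358.4,238.9,3);butt=px('top',304.8,194.8,13)
a=H.mean(0)-tip;a[2]=0;a/=np.linalg.norm(a);print('tip',tip,'butt',butt,'axis',a,np.degrees(np.arctan2(a[1],a[0])),'grip',tip+140*a, 'extent',((H-tip)@a).min(),((H-tip)@a).max())
S=np.load('side.npz');print('side tip',px('side',225+222/4.6,150+547/4.6,3))
g=tip+140*a; g[2]=20; plan(g,a)
E
```

```text
base rect ((514.1251220703125, 120.86614990234375), (289.6393127441406, 136.33499145507812), 0.6931205987930298) 1221
all>5 ((402.1889343261719, 57.58357238769531), (550.935302734375, 244.61862182617188), 29.94172477722168) zmax 1523.4143903610357
20 190 [463.1 114.7  42.5] [398.7  79.4  20.1] [615.  164.3  64.4]
75 102 [591.8 136.1 102.1] [579.3 106.8  76.6] [605.4 161.  118.6]
bolt c [507.40034451 119.761508    10.        ] 9.518179965754285 207.3706802981569
handle ((507.1415100097656, -171.63162231445312), (4.336896896362305, 0.0), -136.4730682373047) 2 [ 507.14150811 -171.63161643   13.        ]
tip [ 388.79856703 -307.92350273    3.        ] butt [ 525.21510403 -148.48451661   13.        ] axis [0.65563675 0.75507646 0.        ] 49.03205096629193 grip [ 480.58771142 -202.21279859    3.        ] extent 178.34234052405418 182.65921058702526
side tip [ 388.5266595  -308.69405503    3.        ]
spin units -0.26738849795078207 tool y [-0.755  0.656  0.002] shift units [-0.9658  0.015   0.5743]
spin units 1.7326115020492179 tool y [ 0.755 -0.656 -0.002] shift units [ 0.9658 -0.015   0.5743]
q [-0.85  0.26  0.11 -0.   -1.42 -0.28] tcp [ 232.  -498.2  249.5] w 85.2 tilt [-0.001  0.002 -1.   ]
```

```bash
python3 -m inch '[{"spin":-0.09,"claw":1},{"spin":-0.09},{"spin":-0.087},{"x":-0.1},{"x":-0.11},{"x":-0.11},{"x":-0.11},{"x":-0.11}]' && python3 -m inch '[{"x":-0.11,"z":0.05},{"x":-0.11,"z":0.08},{"x":-0.11,"z":0.08},{"x":-0.1,"z":0.08},{"z":0.08},{"z":0.03},{}]'
python3 - <<'E'
from h import *
plan([480.3,-201.9,20],[.652,.758,0])
p,d=shot('side');o=get_obs();a=proj('side',o['tool_pos']).astype(int);print(a)
cv2.imwrite('pics/s1.png',cv2.resize(p[a[1]-70:a[1]+70,a[0]-90:a[0]+90],None,fx=4,fy=4)[...,::-1])
E
```

```text
spin units -0.27035743715853955 tool y [-0.758  0.652  0.002] shift units [-0.966   0.0116  0.5743]
spin units 1.7296425628414605 tool y [ 0.758 -0.652 -0.002] shift units [ 0.966  -0.0116  0.5743]
q [-0.85  0.26  0.11 -0.   -1.42 -0.28] tcp [ 232.  -498.2  249.5] w 85.2 tilt [-0.001  0.002 -1.   ]
[207 207]schema error: expected keys x, y, z, spin, claw
```

View pics/s1.png

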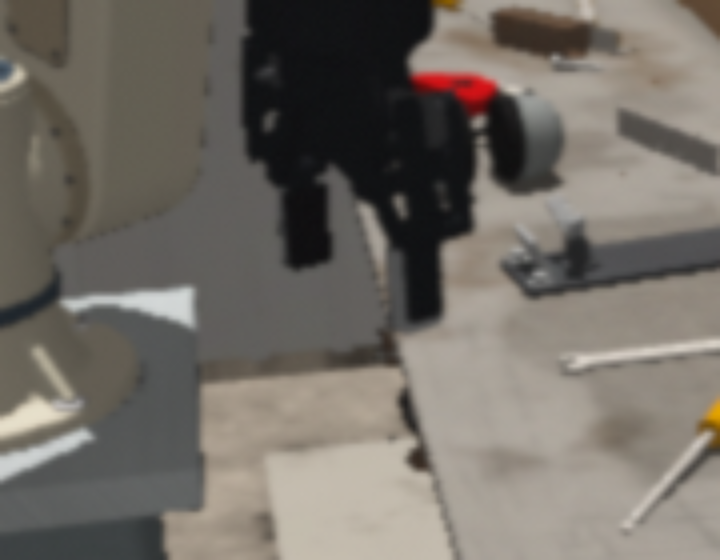

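The call was refused because every row needs all five keys. The picture shows the gripper still at its start position. I'll resend with full rows.

```bash
python3 -m inch '[{"x":0,"y":0,"z":0,"spin":-0.09,"claw":1},{"x":0,"y":0,"z":0,"spin":-0.09,"claw":1},{"x":0,"y":0,"z":0,"spin":-0.09,"claw":1},{"x":-0.1,"y":0,"z":0,"spin":0,"claw":1},{"x":-0.11,"y":0,"z":0,"spin":0,"claw":1},{"x":-0.11,"y":0,"z":0,"spin":0,"claw":1},{"x":-0.11,"y":0,"z":0,"spin":0,"claw":1},{"x":-0.11,"y":0.01,"z":0,"spin":0,"claw":1}]' && python3 -m inch '[{"x":-0.1,"y":0,"z":0.06,"spin":0,"claw":1},{"x":-0.1,"y":0,"z":0.07,"spin":0,"claw":1},{"x":-0.1,"y":0,"z":0.07,"spin":0,"claw":1},{"x":-0.1,"y":0,"z":0.07,"spin":0,"claw":1},{"x":0,"y":0,"z":0.1,"spin":0,"claw":1},{"x":0,"y":0,"z":0.03,"spin":0,"claw":1},{"x":0,"y":0,"z":0,"spin":0,"claw":1}]'
python3 - <<'E'
from h import *
plan([480.3,-201.9,20],[.652,.758,0])
p,d=shot('side');o=get_obs();a=proj('side',o['tool_pos']).astype(int);print(a)
cv2.imwrite('pics/s2.png',cv2.resize(p[a[1]-70:a[1]+70,a[0]-90:a[0]+90],None,fx=4,fy=4)[...,::-1])
E
```

```text
time_s: 0.95
tool_pos: [371.0, -330.8, 250.0]
eef_rot: [1.309, -2.856, -0.001]
wrist_force: [1.1, -0.8, 0.2]
grip_width: 85.1
finger_force: 0.0
time_s: 1.65
tool_pos: [472.9, -211.0, 88.7]
eef_rot: [1.307, -2.852, -0.004]
wrist_force: [0.5, -0.6, 0.1]
grip_width: 85.5
finger_force: 0.0
spin units -0.00047793391596336185 tool y [-0.758  0.652  0.004] shift units [-0.0299  0.0002  0.1717]
spin units 1.9995220660840367 tool y [ 0.758 -0.652 -0.004] shift units [ 0.0299 -0.0002  0.1717]
q [-0.12  0.31 -0.26 -0.   -1.02 -0.59] tcp [ 472.9 -211.    88.7] w 85.5 tilt [-0.005  0.001 -1.   ]
[297 215]
```

View pics/s2.png

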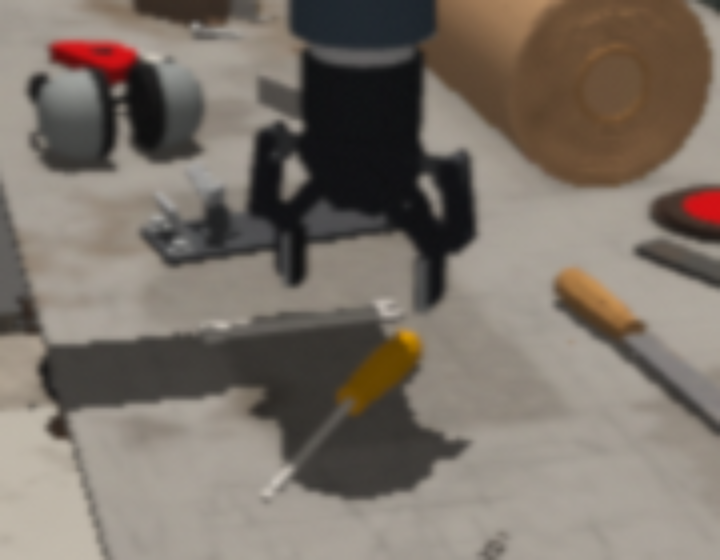

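The fingers straddle the handle: driver tip at crop (268,495), handle (380,370), wrench clear. Now I'll descend and close.

```bash
python3 -m inch '[{"x":-0.03,"y":0,"z":0.03,"spin":0,"claw":1},{"x":0,"y":0,"z":0.06,"spin":0,"claw":1},{"x":0,"y":0,"z":0.05,"spin":0,"claw":1},{"x":0,"y":0,"z":0.03,"spin":0,"claw":1},{"x":0,"y":0,"z":0,"spin":0,"claw":1},{"x":0,"y":0,"z":0,"spin":0,"claw":0.2},{"x":0,"y":0,"z":0,"spin":0,"claw":-0.1},{"x":0,"y":0,"z":0,"spin":0,"claw":-0.1}]' 30 && python3 -m inch '[{"x":0,"y":0,"z":0,"spin":0,"claw":-1},{"x":0,"y":0,"z":0,"spin":0,"claw":-1},{"x":0,"y":0,"z":0,"spin":0,"claw":-1},{"x":0,"y":0,"z":0,"spin":0,"claw":-1}]'
```

```text
time_s: 2.5
tool_pos: [483.1, -202.1, 23.3]
eef_rot: [-1.309, 2.854, -0.002]
wrist_force: [0.4, 0.3, -0.1]
grip_width: 43.6
finger_force: 0.0
time_s: 2.9
tool_pos: [482.7, -202.1, 22.9]
eef_rot: [-1.31, 2.855, -0.001]
wrist_force: [-1.7, -0.3, 6.3]
grip_width: 21.6
finger_force: 29.1
```

```bash
python3 -m inch '[{"x":0,"y":0,"z":-0.02,"spin":0,"claw":-1},{"x":0,"y":0,"z":-0.05,"spin":0,"claw":-1},{"x":0,"y":0,"z":-0.08,"spin":0,"claw":-1},{"x":0,"y":0,"z":-0.1,"spin":0,"claw":-1},{"x":0,"y":0,"z":-0.1,"spin":0,"claw":-1},{"x":0,"y":0,"z":-0.05,"spin":0,"claw":-1},{"x":0,"y":0,"z":0,"spin":0,"claw":-1}]'
python3 - <<'E'
from h import *
ax=np.array([np.cos(np.radians(9.5)),np.sin(np.radians(9.5)),0]); c=np.array([507.4,119.8,0])
print('end above',c+38*ax)
plan(c+38*ax+[0,0,170],ax)
p,d=shot('side');o=get_obs();a=proj('side',o['tool_pos']).astype(int);print(a)
cv2.imwrite('pics/s3.png',cv2.resize(p[a[1]-70:a[1]+70,a[0]-90:a[0]+90],None,fx=4,fy=4)[...,::-1])
E
```

```text
time_s: 3.6
tool_pos: [484.0, -202.4, 186.0]
eef_rot: [-1.308, 2.851, -0.006]
wrist_force: [0.4, 0.4, -1.4]
grip_width: 21.6
finger_force: 29.3
end above [544.87885286 126.07180902   0.        ]
spin units 0.442031174523021 tool y [-0.165  0.986 -0.003] shift units [-0.2854  0.7849  0.0398]
spin units -1.5579688254769792 tool y [ 0.165 -0.986  0.003] shift units [ 0.2854 -0.7849  0.0398]
q [-0.1   0.23 -0.09  0.   -1.24 -0.61] tcp [ 484.  -202.4  186. ] w 21.6 tilt [ 0.007 -0.001 -1.   ]
[300 179]
```

View pics/s3.png

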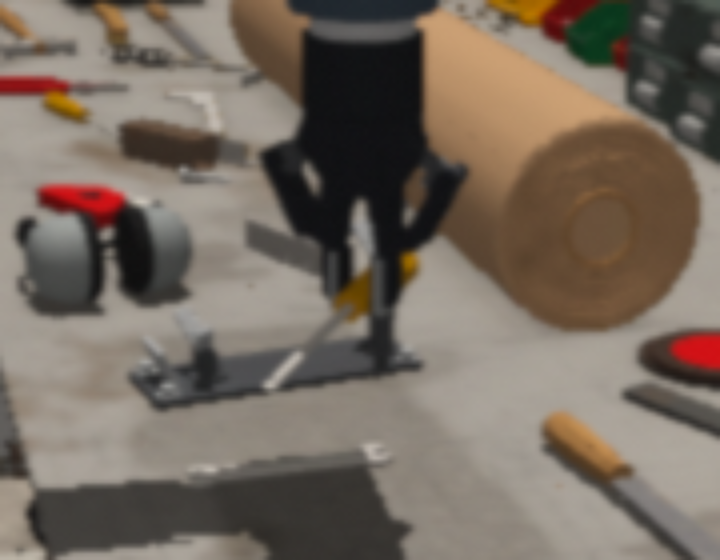

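The driver is held level at crop (380,285), with its tip at about (268,386). Next I'll swing it over the rest.

```bash
python3 -m inch '[{"x":0,"y":0,"z":0,"spin":0.08,"claw":-1},{"x":0,"y":0,"z":0,"spin":0.09,"claw":-1},{"x":0,"y":0,"z":0,"spin":0.09,"claw":-1},{"x":0,"y":0,"z":0,"spin":0.09,"claw":-1},{"x":0,"y":0,"z":0,"spin":0.09,"claw":-1},{"x":-0.03,"y":0.06,"z":0,"spin":0,"claw":-1},{"x":-0.03,"y":0.08,"z":0,"spin":0,"claw":-1},{"x":-0.03,"y":0.08,"z":0,"spin":0,"claw":-1}]' && python3 -m inch '[{"x":-0.03,"y":0.09,"z":0,"spin":0,"claw":-1},{"x":-0.03,"y":0.09,"z":0,"spin":0,"claw":-1},{"x":-0.03,"y":0.09,"z":0,"spin":0,"claw":-1},{"x":-0.03,"y":0.09,"z":0,"spin":0,"claw":-1},{"x":-0.03,"y":0.08,"z":0,"spin":0,"claw":-1},{"x":-0.03,"y":0.08,"z":0,"spin":0,"claw":-1},{"x":-0.02,"y":0.04,"z":0,"spin":0,"claw":-1},{"x":0,"y":0,"z":0,"spin":0,"claw":-1}]'
python3 - <<'E'
from h import *
ax=np.array([np.cos(np.radians(9.5)),np.sin(np.radians(9.5)),0]); c=np.array([507.4,119.8,0])
plan(c+38*ax+[0,0,150],ax)
o=get_obs();T=o['tool_pos']-[0,0,10];print(o['wrist_force'])
print('expected tip/butt px side',proj('side',T-142*ax),proj('side',T+63*ax),'top',proj('top',T-142*ax),proj('top',T+63*ax))
L=c-94*ax+[0,0,30];U=c+96*ax+[0,0,106.5];print('goal px side',proj('side',L),proj('side',U))
p,d=shot('side');q,_=shot('top')
A=cv2.resize(p[130:230,220:330],None,fx=4.4,fy=4.4);B=cv2.resize(q[150:250,190:270],None,fx=4.4,fy=4.4)
cv2.imwrite('pics/s4.png',np.hstack([A,B[:440]])[:,:800,::-1])
E
```

```text
time_s: 4.45
tool_pos: [502.0, -108.2, 180.3]
eef_rot: [0.262, -3.127, -0.001]
wrist_force: [0.0, 0.2, -0.5]
grip_width: 22.0
finger_force: 29.3
time_s: 5.25
tool_pos: [543.9, 126.7, 180.4]
eef_rot: [0.268, -3.127, 0.001]
wrist_force: [-1.4, -0.8, -2.0]
grip_width: 21.9
finger_force: 29.4
spin units 0.0032694766658399425 tool y [-0.165  0.986 -0.   ] shift units [-0.0023 -0.002   0.0759]
spin units -1.9967305233341601 tool y [ 0.165 -0.986  0.   ] shift units [0.0023 0.002  0.0759]
q [ 0.51  0.3  -0.   -0.   -1.27 -1.91] tcp [543.9 126.7 180.4] w 21.9 tilt [-0.003 -0.001 -1.   ]
[-1.35128879 -0.83544107 -1.95004084]
expected tip/butt px side [247.57991953 154.55743809] [308.32483676 147.92790906] top [210.33451597 229.28020641] [199.66159559 156.92681092]
goal px side [252.31949625 197.50830151] [306.95129075 167.23527615]
```

View pics/s4.png

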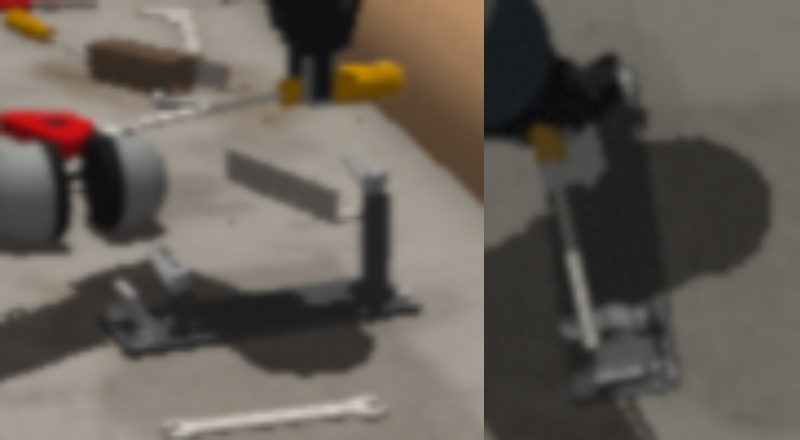

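```bash
cat >> h.py <<'E'
def tri(us,ut):
    P=[]
    for n in('side','top'):
        c=camera_params(n);P.append(np.array(c["camera_matrix"])@np.c_[np.array(c["R"]),np.array(c["t"])])
    X=cv2.triangulatePoints(P[0],P[1],np.array(us,float).reshape(2,1),np.array(ut,float).reshape(2,1)).ravel();X=X[:3]/X[3]
    return X.round(1),(proj('side',X)-us).round(1),(proj('top',X)-ut).round(1)
E
python3 - <<'E'
from h import *
print(tri((243.9,159.5),(214.8,228.4)),tri((284.1,152),(204.5,187)))
S=np.load('side.npz')['p'];T=np.load('top.npz')['p']
A=cv2.resize(S[140:180,235:315],None,fx=10,fy=7,interpolation=cv2.INTER_CUBIC)
B=cv2.resize(T[170:240,185:245],None,fx=8,fy=4.5,interpolation=cv2.INTER_CUBIC);B=np.hstack([B,np.zeros((B.shape[0],320,3),np.uint8)])
cv2.imwrite('pics/s5.png',np.vstack([A,B])[:600,:,::-1])
E
```

```text
(array([399.9,  94.4, 159.1]), array([ 3. , -0.5]), array([-0.3,  2.8])) (array([522. , 122.7, 165.8]), array([-0.1,  0. ]), array([ 0. , -0.1]))
```

View pics/s5.png

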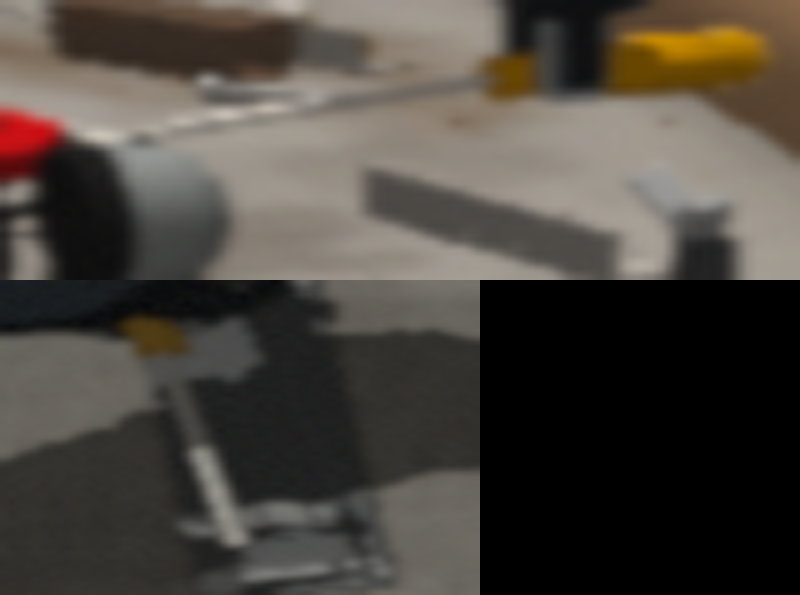

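Run:
```python
from h import *
c=np.array([507.4,119.8]);ax=np.array([np.cos(np.radians(9.5)),np.sin(np.radians(9.5))])
for n,u,v,z in(('low',219.4,222.2,52),):
    X=px('top',u,v,z);print(n,X,(X[:2]-c)@ax,np.cross(ax,X[:2]-c))
d=np.load('top.npz')['d'];C=cloud('top',200,240,212,230,d);q=C[(C[...,2]>38)&(C[...,2]<66)];q=q[(q[:,0]>425)]
print(len(q),q.mean(0),q.min(0),q.max(0))
X=np.array([591.8,136.1]);print('high',(X-c)@ax,np.cross(ax,X-c))
print(tri((248.5,160),(214.4,228.4)))
```

```text
low [440.03401822 102.40624783  52.        ] -69.31289501069405 -6.0366133089347205
72 [438.51028084 111.08837859  51.56399093] [425.78048889  84.54782265  38.05123093] [448.53788912 138.78312297  63.54296418]
high 85.93278074527136 2.1464373704156774
(array([406.6,  95.6, 155.5]), array([ 0.6, -0.1]), array([-0.1,  0.5]))<stdin>:4: DeprecationWarning: Arrays of 2-dimensional vectors are deprecated. Use arrays of 3-dimensional vectors instead. (deprecated in NumPy 2.0)
<stdin>:7: DeprecationWarning: Arrays of 2-dimensional vectors are deprecated. Use arrays of 3-dimensional vectors instead. (deprecated in NumPy 2.0)
```

Run:
```python
from h import *
p=cv2.imread('pics/top0.png',0); d=np.load('top.npz')['d']
for v in (219,220,221,222,223,224,225): print(v,p[v,204:236])
print()
for v in range(163,173): print(v,p[v,196:228])
c=np.array([507.4,119.8,0]);a=np.radians(9.5);ax=np.array([np.cos(a),np.sin(a),0]);n=np.array([-ax[1],ax[0],0])
for x,z in((-67,60),(87,115)): print([proj('top',c+x*ax+s*24*n+[0,0,z]).round(1).tolist() for s in(1,-1)],[proj('side',c+x*ax+s*24*n+[0,0,z]).round(1).tolist() for s in(1,-1)])
print([[proj('top',c+s*115*ax+q*37*n+[0,0,8]).round(1).tolist() for q in(1,-1)] for s in (1,-1)])
```

```text
219 [98 96 87 79 77 77 77 77 79 88 89 85 83 87 93 95 93 90 88 88 82 78 79 79
 79 77 75 70 82 96 99 99]
220 [ 98  97  90  82  79  77  78  78  84  92  95  92  94  98 103 108 109 106
 104 104 103  97  87  81  79  79  76  68  82  95  99  99]
221 [ 98  97  92  86  80  81  84  87  90  96  98  96  96  91  99 107 110 110
 109 111 112 108  92  81  77  76  74  69  83  96 101 100]
222 [ 99  97  96  94  91  89  92  96  97  98  99  98  95  88  92 104 107 107
 109 111 113 107  89  72  66  67  68  69  83  98 102 102]
223 [ 96  95  98 105 105  99  98  98  98  98  97  97  93  85  84  92  96  98
 100 103 107  99  78  51  44  46  56  67  83  96  99 101]
224 [ 95  94  97 108 112 105 101  99  97  96  91  85  80  71  62  63  70  76
  80  83  86  80  64  43  33  34  44  61  76  90  98 101]
225 [ 94  92  95 103 110 107 100  96  92  86  74  62  51  45  42  48  57  62
  65  65  61  54  46  37  35  33  42  61  72  87  97 101]

163 [109 108 109 110 111 111 110 110 107 105 104 102 102 100 101 102 104 104
 104 103 104 105 105 104 103 101 101 100 100 101 101 101]
164 [108 106 108 109 110 110 109 108 104  99  98  9
[... 664 characters left out ...]
  91  87  87  90  91  93  92  92  91
  88  80  69  67  93 122 132 124 108  90  75  83  95  97]
170 [109 108 106 101 101 106 107 108 100  82  62  53  53  52  52  53  53  52
  54  56  58  57  77 102 108 104 103  91  73  82  95  97]
171 [108 107 104 102 107 118 123 121 106  82  54  33  27  27  26  27  26  25
  28  34  37  41  57  79  89  89  87  77  68  81  95  97]
172 [104 102 102 103 110 123 130 123 103  81  62  41  28  24  23  26  25  24
  25  26  29  32  41  59  72  74  72  68  64  80  93  97]
[[208.6, 222.9], [224.8, 219.9]] [[257.5, 185.1], [262.9, 189.7]]
[[196.8, 167.9], [213.3, 164.9]] [[301.3, 163.1], [307.8, 167.0]]
[[[199.6, 168.6], [223.3, 164.3]], [[210.3, 241.7], [234.6, 237.2]]]
```

```bash
python3 -m inch '[{"x":0,"y":0,"z":0,"spin":0.036,"claw":-1},{"x":0,"y":-0.002,"z":0.03,"spin":0,"claw":-1},{"x":0,"y":0,"z":0.05,"spin":0,"claw":-1},{"x":0,"y":0,"z":0.04,"spin":0,"claw":-1},{"x":0,"y":0,"z":0.02,"spin":0,"claw":-1},{"x":0,"y":0,"z":0.01,"spin":0,"claw":-1},{"x":0,"y":0,"z":0,"spin":0,"claw":-1},{"x":0,"y":0,"z":0,"spin":0,"claw":-1}]' 20 && python3 -m inch '[{"x":0,"y":0,"z":0.01,"spin":0,"claw":-1},{"x":0,"y":0,"z":0.01,"spin":0,"claw":-1},{"x":0,"y":0,"z":0,"spin":0,"claw":-1}]' &&  python3 -m inch '[{"x":0,"y":0,"z":0.01,"spin":0,"claw":-1},{"x":0,"y":0,"z":0.01,"spin":0,"claw":-1},{"x":0,"y":0,"z":0,"spin":0,"claw":-1}]'
```

```text
time_s: 6.15
tool_pos: [544.8, 124.2, 122.9]
eef_rot: [-0.176, 3.135, 0.0]
wrist_force: [-0.0, 0.0, -0.8]
grip_width: 22.0
finger_force: 29.1
time_s: 6.45
tool_pos: [544.8, 124.9, 114.4]
eef_rot: [-0.177, 3.135, 0.001]
wrist_force: [-0.7, 2.2, 1.4]
grip_width: 22.0
finger_force: 29.2
time_s: 6.75
tool_pos: [544.4, 124.7, 105.9]
eef_rot: [-0.177, 3.136, 0.001]
wrist_force: [-2.2, 5.5, 2.7]
grip_width: 21.9
finger_force: 28.9
```

```bash
python3 -m inch '[{"x":0,"y":0.006,"z":0.0,"spin":0,"claw":-1},{"x":0,"y":0,"z":0.01,"spin":0,"claw":-1},{"x":0,"y":0,"z":0,"spin":0,"claw":-1}]' 20
python3 - <<'E'
from h import *
p,d=shot('side');q,_=shot('top')
A=cv2.resize(p[135:215,235:325],None,fx=5,fy=5,interpolation=cv2.INTER_CUBIC);B=cv2.resize(q[150:250,190:260],None,fx=5,fy=5,interpolation=cv2.INTER_CUBIC)
im=np.zeros((500,800,3),np.uint8);im[:400,:450]=A;im[:,450:]=B
cv2.imwrite('pics/s6.png',im[...,::-1])
o=get_obs();print(o['wrist_force'],o['finger_force'])
c=np.array([507.4,119.8,0]);a=np.radians(9.5);ax=np.array([np.cos(a),np.sin(a),0]);n=np.array([-ax[1],ax[0],0])
r=o['tool_pos']-c;print(r@ax,r@n,r[2])
E
```

```text
time_s: 7.05
tool_pos: [544.2, 126.9, 103.2]
eef_rot: [-0.177, 3.136, 0.0]
wrist_force: [-4.0, 3.4, 8.6]
grip_width: 22.0
finger_force: 27.6
[-3.97230789  2.60285429  7.93964674] 27.593843107460998
37.447029624054345 0.8623196031354639 103.19063738600288
```

View pics/s6.png

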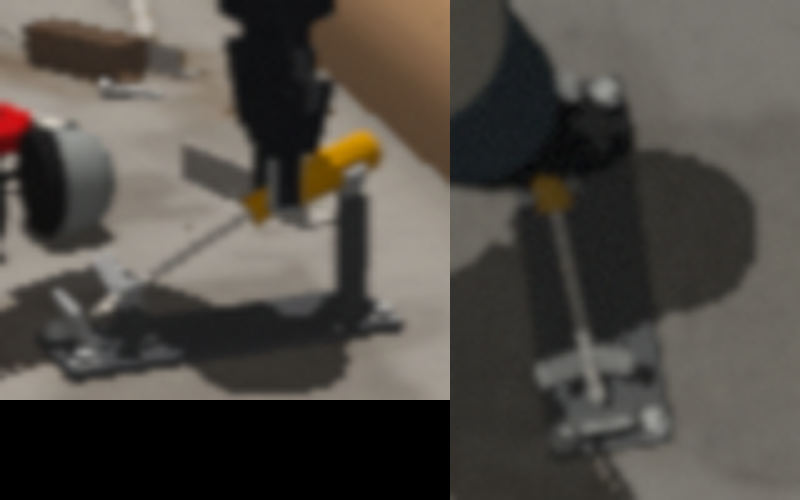

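The side view shows the handle on the high V (355,175) and the shaft coming into the low V, with the tip at (100,303). In the top view the tip is at (597,395), centred in the low V and just before the toe plate. I'll check the tip height with numbers.

```bash
python3 - <<'E'
from h import *
c=np.array([507.4,119.8,0]);a=np.radians(9.5);ax=np.array([np.cos(a),np.sin(a),0]);n=np.array([-ax[1],ax[0],0])
X=tri((235+100/5,135+303/5),(190+(597-450)/5,150+395/5));print(X)
r=X[0]-c;print('tip in rest',r@ax,r@n,r[2])
L=c-94*ax+[0,0,30];print(proj('top',L),proj('side',L))
E
python3 -m inch '[{"x":0,"y":0,"z":0.005,"spin":0,"claw":-1},{"x":0,"y":0,"z":0.005,"spin":0,"claw":-1},{"x":0,"y":0,"z":0,"spin":0,"claw":-1}]'
```

```text
(array([422.8, 105.3,  35.2]), array([-0.2,  0. ]), array([ 0. , -0.2]))
tip in rest -85.83295217502958 -0.33811376647653246 35.2
[220.04601915 231.71396064] [252.31949625 197.50830151]
time_s: 7.45
tool_pos: [544.5, 126.9, 102.5]
eef_rot: [-0.178, 3.133, 0.0]
wrist_force: [-14.3, 2.2, 28.8]
grip_width: 22.1
finger_force: 30.0
```

Seated on both Vs (29 N), with the tip about 8 mm up-slope. I'll ease it 4 mm down-slope, release and retreat.

```bash
python3 -m inch '[{"x":0,"y":0,"z":-0.004,"spin":0,"claw":-1},{"x":0.006,"y":0,"z":0,"spin":0,"claw":-1},{"x":0.006,"y":0,"z":0,"spin":0,"claw":-1},{"x":0,"y":0,"z":0,"spin":0,"claw":-1}]' 20 && python3 -m inch '[{"x":0,"y":0,"z":0,"spin":0,"claw":-0.3},{"x":0,"y":0,"z":0,"spin":0,"claw":0},{"x":0,"y":0,"z":0,"spin":0,"claw":0.3},{"x":0,"y":0,"z":0,"spin":0,"claw":0.5},{"x":0,"y":0,"z":0,"spin":0,"claw":0.5},{"x":0,"y":0,"z":0,"spin":0,"claw":0.5}]' && python3 -m inch '[{"x":0,"y":0,"z":-0.03,"spin":0,"claw":0.5},{"x":0,"y":0,"z":-0.06,"spin":0,"claw":0.5},{"x":0,"y":0,"z":-0.1,"spin":0,"claw":0.5},{"x":0,"y":0,"z":-0.1,"spin":0,"claw":0.5},{"x":0,"y":-0.1,"z":0,"spin":0,"claw":0.5},{"x":0,"y":-0.12,"z":0,"spin":0,"claw":0.5},{"x":0,"y":-0.12,"z":0,"spin":0,"claw":0.5},{"x":0,"y":-0.12,"z":0,"spin":0,"claw":0.5}]' && python3 -m inch '[{"x":0,"y":-0.12,"z":0,"spin":0,"claw":0.5},{"x":0,"y":-0.12,"z":0,"spin":0,"claw":0.5},{"x":0,"y":0,"z":0,"spin":0,"claw":0.5}]'
python3 - <<'E'
from h import *
p,d=shot('side');q,dt=shot('top')
c=np.array([507.4,119.8,0]);a=np.radians(9.5);ax=np.array([np.cos(a),np.sin(a),0]);n=np.array([-ax[1],ax[0],0])
for nm,x,z in(('tip',-94,30),('butt',96,106.5)):
    print(nm,proj('side',c+x*ax+[0,0,z]).round(1),proj('top',c+x*ax+[0,0,z]).round(1))
for nm,im in(('side',p),('top',q)):
    im=im.astype(int);y=(im[...,0]-im[...,2]>60)&(im[...,1]-im[...,2]>30)
    R={'side':(140,210,235,330),'top':(150,250,190,260)}[nm]
    v,u=np.nonzero(y[R[0]:R[1],R[2]:R[3]]);print(nm,len(u),'rear',(u.max()+R[2],v[u.argmax()]+R[0]) if nm=='side' else (u[v.argmin()]+R[2],v.min()+R[0]),'front',(u.min()+R[2],v[u.argmin()]+R[0]) if nm=='side' else (u[v.argmax()]+R[2],v.max()+R[0]),'mean',u.mean()+R[2],v.mean()+R[0])
g=cv2.cvtColor(p,cv2.COLOR_RGB2GRAY);print(g[188:202,247:270])
g=cv2.cvtColor(q,cv2.COLOR_RGB2GRAY);print(g[222:238,211:230])
E
```

```text
time_s: 7.85
tool_pos: [540.3, 126.3, 100.9]
eef_rot: [-0.177, 3.134, 0.001]
wrist_force: [-0.4, 2.7, 8.2]
grip_width: 21.9
finger_force: 28.0
time_s: 8.45
tool_pos: [539.3, 126.1, 99.7]
eef_rot: [0.176, -3.136, 0.0]
wrist_force: [-0.3, 0.6, -0.5]
grip_width: 64.1
finger_force: 0.0
time_s: 9.25
tool_pos: [560.0, -58.3, 217.2]
eef_rot: [-0.177, 3.135, -0.0]
wrist_force: [0.6, 0.3, 0.0]
grip_width: 63.8
finger_force: 0.0
time_s: 9.55
tool_pos: [570.4, -157.3, 216.4]
eef_rot: [0.167, -3.137, 0.002]
wrist_force: [0.9, -0.4, 1.0]
grip_width: 64.0
finger_force: 0.0
tip [252.3 197.5] [220.  231.7]
butt [307.  167.2] [205.3 164.2]
side 210 rear (np.int64(309), np.int64(164)) front (np.int64(282), np.int64(175)) mean 295.81904761904764 170.15714285714284Traceback (most recent call last):
  File "<stdin>", line 9, in <module>
ValueError: attempt to get argmin of an empty sequence
```

Run:
```python
from h import *
p=np.load('side.npz')['p'];q=np.load('top.npz')['p']
c=np.array([507.4,119.8,0]);a=np.radians(9.5);ax=np.array([np.cos(a),np.sin(a),0]);n=np.array([-ax[1],ax[0],0])
M={}
for nm,im,R,th in(('side',p,(140,210,235,330),60),('top',q,(150,250,190,260),40)):
    im=im.astype(int);y=(im[...,0]-im[...,2]>th)[R[0]:R[1],R[2]:R[3]]
    v,u=np.nonzero(y);M[nm]=(u.mean()+R[2],v.mean()+R[0]);print(nm,len(u),M[nm],u.min()+R[2],u.max()+R[2],v.min()+R[0],v.max()+R[0])
if len(M)==2:
    X=tri(M['side'],M['top']);print('handle mid',X,(X[0]-c)@ax,(X[0]-c)@n)
print('expected mid',(proj('side',c+52*ax+[0,0,89]),proj('top',c+52*ax+[0,0,89])))
g=cv2.cvtColor(p,cv2.COLOR_RGB2GRAY);print(g[188:204,245:270])
g=cv2.cvtColor(q,cv2.COLOR_RGB2GRAY);print(g[220:240,211:230])
```

```text
side 255 (np.float64(285.43529411764706), np.float64(168.2549019607843)) 235 309 155 179<stdin>:7: RuntimeWarning: Mean of empty slice.
  ret = ret.dtype.type(ret / rcount)
Traceback (most recent call last):
ValueError: zero-size array to reduction operation minimum which has no identity
```

Run:
```python
from h import *
p=np.load('side.npz')['p'];q=np.load('top.npz')['p'];d=np.load('top.npz')['d']
print('depth z top',cloud('top',205,222,160,240,d)[::8,::6,2].round().astype(int).tolist())
h=q[155:195,190:235].astype(int);s=h[...,0]-h[...,2];print(s.max(),np.unravel_index(s.argmax(),s.shape))
g=cv2.cvtColor(p,cv2.COLOR_RGB2GRAY);print(g[188:204,245:268])
g=cv2.cvtColor(q,cv2.COLOR_RGB2GRAY);print(g[218:240,210:230])
```

```text
depth z top [[624, 627, 626], [628, 629, 633], [635, 633, 634], [641, 640, 637], [639, 642, 641], [644, 646, 644], [652, 649, 647], [653, 650, 649], [658, 655, 655], [655, 658, 655]]
18 (np.int64(13), np.int64(20))
[[160 159 159 159 159 159 158 154 144 144 149 153 155 161 160 157 156 156
  157 160 161 163 158]
 [159 160 158 158 158 158 158 156 149 139 142 151 154 157 158 157 158 158
  165 168 165 151 139]
 [159 157 155 155 155 155 156 156 152 143 139 148 153 153 156 158 159 157
  164 161 145 136 140]
 [154 154 153 152 152 153 152 153 151 147 139 143 149 151 154 153 146 133
  132 135 135 138 141]
 [149 153 153 151 149 148 147 145 146 145 138 129 135 136 134 126 109  98
  110 125 134 136 136]
 [143 157 159 151 144 142 138 137 136 137 135 133 141 131 108  91  80  86
  113 129 133 133 135]
 [127 142 158 157 145 138 134 132 131 134 143 155 158 132  95  76  73  85
  115 131 134 135 136]
 [123 120 138 157 156 143 134 131 133 142 154 154 135 103  79  70  68  79
  110 130 134 136 136]
 [126 114 111 136 156 149 138 138 148 157 150 131 102  74  62  56  49  56
   86 116 129 133 132]
 [132 122 10
[... 1838 characters left out ...]
 134 132
  129 126]
 [152 152 151 151 150 150 149 148 146 145 144 143 141 140 137 134 134 131
  129 126]
 [151 151 151 151 150 150 149 149 147 146 144 142 141 139 137 136 133 132
  128 126]
 [151 151 151 151 150 150 149 148 146 145 144 142 141 139 138 136 133 132
  128 125]
 [151 152 151 151 150 150 149 148 146 146 144 143 141 139 137 135 134 131
  129 125]
 [152 152 151 151 151 150 149 148 146 145 144 142 140 138 137 135 133 131
  129 125]
 [151 152 152 150 150 150 149 147 146 144 144 142 140 138 137 135 133 131
  128 124]
 [152 151 151 150 151 150 149 147 146 145 143 142 141 139 136 135 133 130
  127 125]
 [152 152 151 151 151 150 149 148 146 144 144 143 141 138 137 135 133 130
  128 125]]
```

```bash
python3 -m inch '[{"x":0,"y":-0.12,"z":0,"spin":0,"claw":0.5},{"x":0.05,"y":-0.12,"z":0,"spin":0,"claw":0.5},{"x":0.05,"y":-0.12,"z":0,"spin":0,"claw":0.5},{"x":0.05,"y":-0.12,"z":0,"spin":0,"claw":0.5},{"x":0.05,"y":-0.12,"z":0,"spin":0,"claw":0.5},{"x":0.05,"y":-0.12,"z":0,"spin":0,"claw":0.5},{"x":0,"y":0,"z":0,"spin":0,"claw":0.5}]' | head -2
python3 - <<'E'
from h import *
p,_=shot('side');q,d=shot('top');M={}
c=np.array([507.4,119.8,0]);a=np.radians(9.5);ax=np.array([np.cos(a),np.sin(a),0]);n=np.array([-ax[1],ax[0],0])
for nm,im,R,th in(('side',p,(150,190,275,325),60),('top',q,(155,205,195,235),40)):
    im=im.astype(int);y=(im[...,0]-im[...,2]>th)[R[0]:R[1],R[2]:R[3]]
    v,u=np.nonzero(y);print(nm,len(u))
    if len(u):M[nm]=(u.mean()+R[2],v.mean()+R[0]);print(M[nm],u.min()+R[2],u.max()+R[2],v.min()+R[0],v.max()+R[0])
if len(M)==2:
    X=tri(M['side'],M['top']);print('handle mid',X,(X[0]-c)@ax,(X[0]-c)@n)
g=cv2.cvtColor(q,cv2.COLOR_RGB2GRAY);print(g[222:238,211:230])
E
```

```text
time_s: 10.35
tool_pos: [504.4, -443.6, 215.6]
side 210
(np.float64(295.81904761904764), np.float64(170.15714285714284)) 282 309 161 179
top 286
(np.float64(207.27972027972027), np.float64(176.3111888111888)) 201 213 161 193
handle mid (array([565.4, 130.5, 101.3]), array([ 0.7, -0.1]), array([-0.1,  0.6])) 58.97057427186867 0.9804947965290748
[[ 99 100 100 102 106 118 124 112 104 108 111 111 113 117 110  90  74  68
   69]
 [102 101 100 100 100 109 120 113  97  98 101 103 105 109 102  79  55  47
   48]
 [102 100  99  94  88  94 113 114  92  76  76  83  84  88  83  65  43  35
   36]
 [ 99  94  89  77  64  71 103 114  93  61  59  66  67  63  57  48  39  36
   35]
 [ 92  84  71  56  45  53  90 111  99  66  58  73  72  68  60  57  55  49
   45]
 [ 87  84  75  62  56  56  84 111 110  84  63  69  78  79  76  76  75  67
   62]
 [ 96  95  90  84  76  72  85 113 120 102  71  67  77  82  80  81  80  79
   77]
 [103 101  98  96  91  88  92 106 113 101  73  69  79  81  81  82  80  82
   82]
 [109 105 104 102 100  97  95  97  97  88  73  72  80  82  82  82  80  82
   85]
 [114 110 109 107 104 102  99  97  94  89  82  80  82  81  83  83  79  88
  105]
 [117 116 112 111 109 107 105 104 100  97  91  89  86  83  83  81  81 106
  133]
 [120 119 117 115 114 111 111 108 105 103 100  97  93  88  84  79  83 113
  139]
 [121 121 120 119 117 116 114 112 110 107 105 102  99  96  92  87  84  97
  123]
 [124 123 122 121 121 119 117 116 113 112 109 107 105 102  99  94  92  91
   98]
 [126 126 126 125 123 122 120 119 118 116 115 112 110 107 104 101  99  95
   93]
 [129 128 127 126 125 124 123 122 121 119 117 115 113 111 109 108 104 101
   98]]
```

The driver lies on the rest line: handle mid-point 1 mm off the axis, tip within about 8 mm of its goal. It is released and the arm is clear.

```bash
python3 -c "
from plant import *
print(job_done())"
```

```text
the job is handed in; nothing more can be done
None
```

The yellow screwdriver lies released in the V rest, blade down the slope, tip about 8 mm from its mark by my camera estimate (butt not measured directly); I handed the job in at about 10.5 s and no verdict came back.

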